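Square a deep-well plate into the washer's corner and start it

TASK

Push the white deep-well plate along the washer's deck until it sits squarely in the corner, flat against both the far fence and the fence beside the console; slide it only, do not lift or tip it. When it is fully home, press the green start button all the way down. Leave the red stop button and the tip box, bottle and vial alone.

Things in the scene. Friction and masses are not known exactly. Their poses are not given: they have to be found in the camera images.
- washer: Low plate washer fixed to the bench, 300 (x) x 400 (y) mm, dark flat deck 30 mm above the bench; origin under its centre at bench height, x from front to far edge, y towards the console. White console along the y = +105 to +200 mm side, its top 70 mm above the bench. White housing behind the far fence, 24 mm above the deck.
- far_fence (a point): Aluminium far fence of the washer, 12 mm thick, 22 mm high above the deck: point at deck height on its inner face, which is the plane x = +90 mm of the washer; it runs from y = -185 to +100 mm. Point at y = 0.
- side_fence (a point): Aluminium side fence beside the console, 15 mm thick, 22 mm high: point at deck height on its inner face, which is the plane y = +85 mm of the washer; it runs from x = 0 to +90 mm. Point at x = 45 mm.
- home (a point): Point on the washer's deck where the middle of the plate's underside lies when the plate is home against both fences (47 mm, 21 mm, 30 mm in the washer's frame); same axes as the washer.
- plate: Loose white deep-well plate with 24 blue-marked wells, 86 (x) x 128 (y) x 44 mm high, too wide for the gripper, about 0.25 kg, sliding on the deck. Origin at the centre of its underside. It starts up to 0.45 rad askew; home, its long (y) side lies along the far fence.
- start_top (a point): Centre of the top face of the green start button, 28 mm across, on the console; it is pressed straight down.
- start (a joint): Green start button: 0 released, 0.006 m fully down; springs back, about 5 N at the bottom. Counts as pressed past 0.0045.
- stop_top (a point): Centre of the top face of the red stop button, same shape as the start button, about 85 mm from it; the two may have changed places. Not to be pressed.
- stop (a joint): Red stop button: 0 released, 0.006 m fully down.
- tipbox: Bystander: black pipette-tip box with orange lid, 122 x 84 x 56 mm, on the bench beside the washer; origin under its centre.
- bottle: Bystander: bottle with blue cap, 60 mm across, 130 mm high, on the bench beside the washer; origin under its centre.
- vial: Bystander: small jar with red cap, 26 mm across, 50 mm high, standing on the deck near its front edge by the console; origin under its centre.

How it is judged:
By the outcome, as a careful person would: the job done as asked, in the order asked, and still so for the second after the job is handed in, with the robot touching nothing.
It also fails if it takes over 58 s, if anything falls off the work surface, if the arm or the gripper's body presses on something with over 40 N, if the wrist force passes 120 N, or if a joint passes its speed limit or range.

ROBOT

A 6-joint arm with a two-finger parallel gripper is mounted at the origin on the work surface. World frame = base frame: x ahead of the robot, y to its left, z up, the work surface at z = 0. Lengths are in m, angles in rad, forces in N, time in s.
With the tool pointing down it reaches from about 0.225 to 0.875 m from the base axis. Payload 3.4 kg.
Tool frame: the origin (TCP) lies at the very end of the fingers, on their centre line; the grasp point (between the pads) lies 19 mm behind it; z points along the fingers, y is the line along which they close (so a half turn about z gives the same grasp; the last joint's range is limited). The gripper opens to 85 mm and grips with 20 to 120 N. Pads are 22 mm wide; open, the fingers measure 114 mm over their backs; the gripper's body (76 mm by 85 mm) begins 54 mm behind the grasp point. The pads swing forward as they close: fully open they stand 13 mm farther back than shut.
Start: joints at [1.229, 0.276, 1.505, -0, 1.361, -0.121], TCP at [0.126, 0.561, 0.231] pointing down, gripper open.
Joint ranges: [-2.89, 2.89], [-0.75, 2.08], [0.22, 2.7], [-1.18, 4.32], [0.11, 2.71], [-2.7, 2.7]. Speed limits (rad/s): [2.57, 2.57, 3.14, 3.14, 3.14, 3.14].

INTERFACE

Orientations are given as a unit quaternion [w, x, y, z].
In Python, from rig import get_state, optics, sign_off gives the robot as it stands.
- The arm moves only by the tool send_rows, never from a script. Its argument "increments" is a list of rows, each an object with "gripper": the gripper's target within -1 to 1 (shut at 1, half-way at 0, fully open at -1); "linear": the shift along the world's x, y, z in m, a list of three; "delta_rot": the turn, a rotation vector about the world's x, y, z in rad, a list of three. In form: [{"gripper": gripper, "linear": [dx, dy, dz], "delta_rot": [rx, ry, rz]}, ...]. A call has 1 to 8 rows; each row is the pose to reach, as a shift and turn from the pose commanded when the call began; what a row does not reach only later rows make up. A row lasts 1/10 s, in which the tool goes at most 50 mm and 8.59 degrees, less where a joint would pass 70% of its speed; a pose out of reach is approached as far as the arm can. A call with a gripper value outside its range is refused whole. The fingers move at their own pace and stop on an object; "newtons" is the grip in N (left out, the last holds). Time passes only in rows, so rows that repeat a pose let the fingers close. It gives the time, the measured TCP pose, the force, the opening and the grip force at its end, in the units of the state.
- get_state(): the state, without advancing time (a new reading comes with each control period).
- optics.get_image(name): name is "scene" or "top" or "wrist"; returns a dict with "pixels" (384x512x3 uint8, blue, green, red), "K" (3x3 intrinsics, pixels), "rvec" (rotation vector, rad) and "tvec" (3), from world to camera coordinates, as OpenCV has them; the wrist camera has in their place "T_tool_cam" (4x4, takes a point from camera to tool coordinates, whose origin is the TCP and whose axes are the flange's). Camera axes: x right, y down, z forward; pixel columns grow to the right and rows downward; lengths in m; the calibration is good to about 2 mm. A picture is of the moment at which its call begins: read the wrist's pose just before it. There is no depth.
- sign_off(): hands the job in; it is judged then, once.
The state is a dict: "clock": time; "qpos": joint angles; "qd": joint speeds; "effort": joint torques, N m; "position": TCP position; "ee_rot": TCP orientation; "contact_force": force on the tool from outside, world axes, zero at the start; "moment": the same for the moment, N m; "width": finger opening in m; "gripper_force": force on a finger pad.
Only numpy, scipy, OpenCV 4.12 (cv2) and the standard library are available. Lean on these libraries where they do the work, as an engineer would, in place of code of your own. Each camera call takes 0.05 s, during which the arm holds its last target. There are 200 camera calls.

## Working session

There is one attempt and no reset: what is moved stays moved. The work goes in short steps, Python scripts to look and compute and a tool call to move; the robot and the scene stay as the last step left them, time stands still between calls to the robot, and variables do not carry over. Pictures are saved under pics/ and viewed, at most 10 in all, crops included, and the job is handed in when it is done.

Besides the shell and the picture viewer there is one more tool, called after "Emit:" by a JSON object that holds its "name" and its "arguments". send_rows: Moves the arm, as the interface text tells. Its arguments: {"type":"object","properties":{"increments":{"type":"array"},"newtons":{"type":"number"}},"required":["increments"]}

```bash
mkdir -p pics
cat > h.py <<'E'
import numpy as np, cv2
from rig import get_state, optics, sign_off
def ray(im,uv):
    R=cv2.Rodrigues(np.array(im["rvec"],float))[0];t=np.array(im["tvec"],float).ravel()
    d=R.T@np.linalg.inv(np.array(im["K"]))@np.array([uv[0],uv[1],1.]);return -R.T@t,d
def at(im,uv,z):
    c,d=ray(im,uv);return c+d*(z-c[2])/d[2]
def proj(im,P):
    return cv2.projectPoints(np.array(P,float).reshape(-1,3),np.array(im["rvec"],float),np.array(im["tvec"],float),np.array(im["K"],float),None)[0].reshape(-1,2)
E
python3 - <<'E'
from h import *
import pickle
for n in("top","scene"):
    im=optics.get_image(n);pickle.dump(im,open(n+".pkl","wb"))
    cv2.imwrite(f"pics/{n}0.png",cv2.resize(im["pixels"],(800,600),interpolation=cv2.INTER_CUBIC))
    R=cv2.Rodrigues(np.array(im["rvec"],float))[0];print(n,-R.T@np.array(im["tvec"]).ravel(),np.array(im["K"]).tolist())
print(get_state())
E
```

```text
top [0.54007729 0.03756153 0.84758109] [[373.1373241615091, 0.0, 254.44399228876128], [0.0, 373.1373241615091, 189.81118037011169], [0.0, 0.0, 1.0]]
scene [0.9959956  0.24581509 0.82744737] [[417.9289896758773, 0.0, 255.23371168540217], [0.0, 417.9289896758773, 185.08668044735282], [0.0, 0.0, 1.0]]
{'clock': 0.1, 'qpos': array([ 1.22897966e+00,  2.76532399e-01,  1.50601843e+00,  1.37846365e-05,
        1.36070485e+00, -1.21006845e-01]), 'qd': array([-0.00058735, -0.0011679 , -0.00418388, -0.00062714, -0.00059533,
        0.00027762]), 'effort': array([ 2.62490168e-03, -4.17702448e+01, -2.46406353e+01, -2.34219024e-04,
        5.90596581e-03, -4.02950138e-05]), 'position': array([0.12577949, 0.56058519, 0.23052111]), 'ee_rot': array([-1.97268419e-04,  1.10182152e-01,  9.93911063e-01, -8.07799701e-04]), 'contact_force': array([ 0.17326905, -0.65022495,  0.50910023]), 'moment': array([-0.00035784, -0.03507562,  0.02320598]), 'gripper_force': 0.0, 'width': 0.08566033410651323}
```

View pics/top0.png

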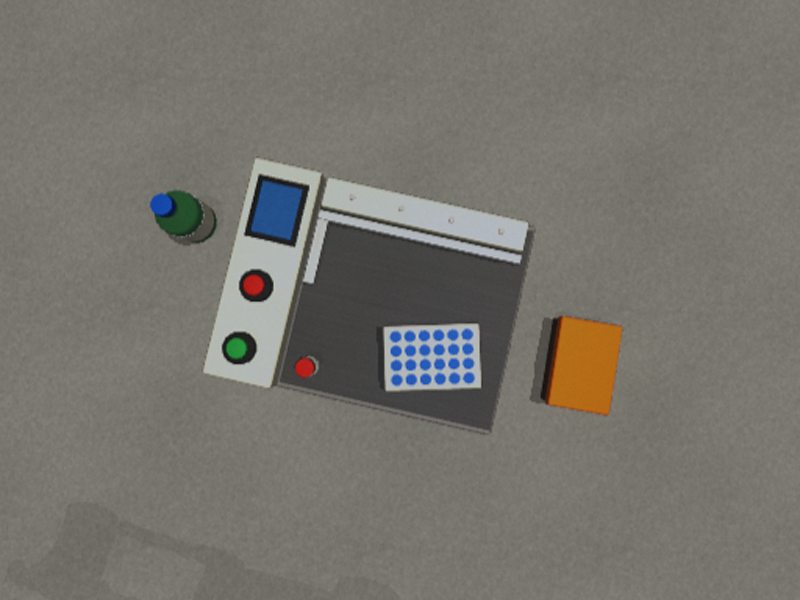

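View pics/scene0.png

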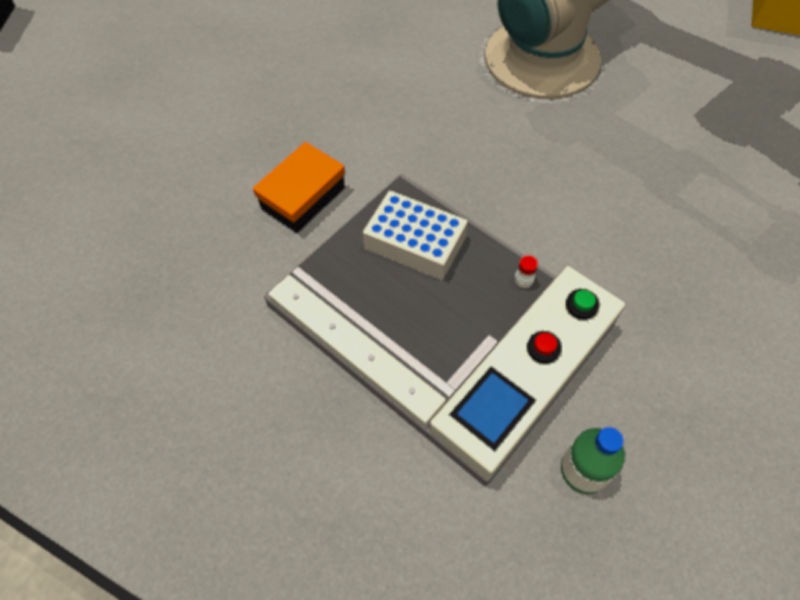

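The top view (800 px scale) shows the plate's top corners at about (383,326), (479,323), (481,388) and (386,391). Green is at (236,348), red at (254,285) and the vial cap at (305,367). The corner is at about (326,221). In the scene view, green is at (585,300) and red at (545,344).

```bash
cat > m.py <<'E'
from h import *
import pickle
from scipy.optimize import least_squares
T=pickle.load(open("top.pkl","rb"));S=pickle.load(open("scene.pkl","rb"))
s=lambda p:((p[0]+.5)/1.5625-.5,(p[1]+.5)/1.5625-.5)
# washer fit
loc=[[150,105,70],[150,200,70],[-150,200,70],[-150,105,70],[-150,-200,30]]
px=[(323,174),(257,158),(204,373),(271,387),(490,432)]
loc+= [[150,200,70],[-150,105,70],[-150,200,70],[-150,-200,30]]; px2=[(489,472),(568,266),(625,304),(401,177)]
L=np.array(loc)/1000; o=np.array([s(p) for p in px+px2])
def pose(v,L): 
    c,q=np.cos(v[2]),np.sin(v[2]);return np.c_[v[0]+c*L[:,0]-q*L[:,1],v[1]+q*L[:,0]+c*L[:,1],L[:,2]]
def f(v):
    P=pose(v,L);return np.r_[proj(T,P[:5]),proj(S,P[5:])].ravel()-o.ravel()
r=least_squares(f,[.5,0,-.2],loss='soft_l1');w=r.x;print("washer",w.round(4));print(f(w).reshape(-1,2).round(1).tolist())
pl=[at(T,s(p),.074)[:2] for p in[(383,326),(479,323),(481,388),(386,391)]]
pl=np.array(pl);a=(pl[0]+pl[3]-pl[1]-pl[2]);print("plate",pl.mean(0).round(4),"yaw",np.arctan2(-a[0],a[1]).round(3),[np.linalg.norm(pl[i]-pl[(i+1)%4]).round(4) for i in range(4)])
def tri(a,b):
    c1,d1=ray(T,s(a));c2,d2=ray(S,s(b));k=np.linalg.lstsq(np.c_[d1,-d2],c2-c1,rcond=None)[0];p,q=c1+k[0]*d1,c2+k[1]*d2;return ((p+q)/2).round(4),np.linalg.norm(p-q).round(4)
print("green",tri((236,348),(585,300)),"red",tri((254,285),(545,344)),"vial",at(T,s((305,367)),.05).round(3))
print("fence far top",[at(T,s(p),.052).round(4)[:2] for p in[(320,219),(520,262)]],"side",[at(T,s(p),.052).round(4)[:2] for p in[(328,222),(314,283)]])
print("model far",pose(w,np.array([[.09,.1,.052],[.09,-.185,.052],[.09,.085,.052],[0,.085,.052]])).round(4).tolist(),"home",pose(w,np.array([[.047,.021,.03]])).round(4))
E
python3 m.py
python3 - <<'E'
from h import *
import pickle
T=pickle.load(open("top.pkl","rb"))
cv2.imwrite("pics/crop.png",cv2.resize(T["pixels"][95:285,125:350],(800,676),interpolation=cv2.INTER_CUBIC)[:600])
E
```

```text
washer [ 0.5807  0.0735 -0.2241]
[[0.5, -2.2], [-0.9, -2.0], [-1.6, -0.9], [-0.1, 0.7], [0.4, 2.4], [0.2, 0.8], [-1.1, -1.8], [0.9, -0.9], [-0.6, -3.5]]
plate [ 0.5005 -0.0044] yaw 0.037 [np.float64(0.1272), np.float64(0.0856), np.float64(0.1252), np.float64(0.0856)]
green (array([0.5111, 0.2521, 0.0855]), np.float64(0.0002)) red (array([0.5939, 0.2303, 0.0835]), np.float64(0.0008)) vial [0.485 0.168 0.05 ]
fence far top [array([0.6875, 0.1494]), array([ 0.6296, -0.1254])] side [array([0.6834, 0.1383]), array([0.5992, 0.1565])]
model far [[0.6907, 0.151, 0.052], [0.6273, -0.1269, 0.052], [0.6873, 0.1364, 0.052], [0.5996, 0.1564, 0.052]] home [[0.6312 0.0835 0.03  ]]
```

View pics/crop.png

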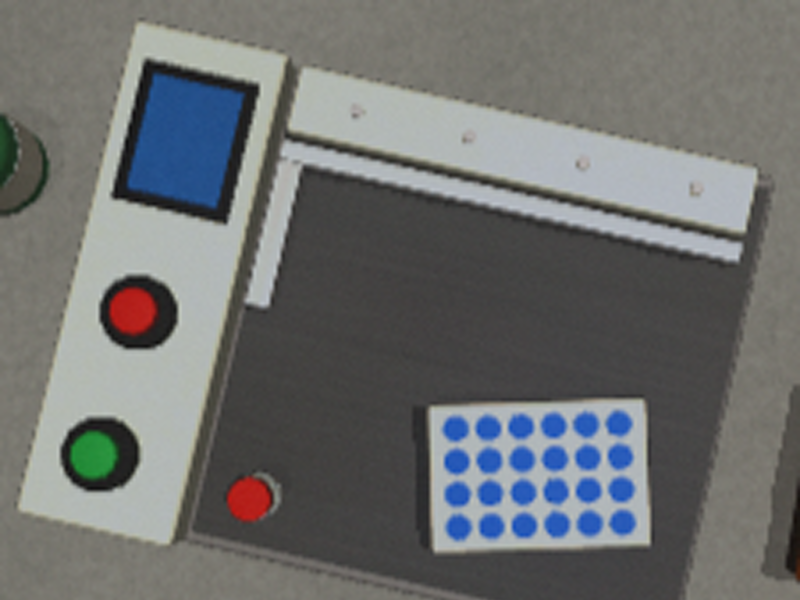

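The crop (3.556x, offset (125,95)) shows the far fence's inner top edge from (302,167) to (740,262), and the side fence's inner edge from (302,167) to (270,306). Plate top corners are (430,406), (644,399), (650,545) and (434,552). I'll refit with these points and plan the waypoints.

```bash
cat > m2.py <<'E'
from m import *
c=lambda p:(125+(p[0]+.5)/3.5556-.5,95+(p[1]+.5)/3.558-.5)
loc=np.array([[90,85,52],[90,-185,52],[0,85,52],[150,200,70],[150,105,70],[-150,200,70],[-150,105,70]])/1000
o=np.array([c(p) for p in[(302,167),(740,262),(270,306),(137,22),(288,57),(20,511),(173,544)]])
f=lambda v:(proj(T,pose(v,loc))-o).ravel()
w=least_squares(f,[.58,.0735,-.22]).x;print("W2",w.round(4),f(w).reshape(-1,2).round(1).tolist())
pl=np.array([at(T,c(p),.074)[:2] for p in[(430,406),(644,399),(650,545),(434,552)]])
inv=lambda P:(np.array([[np.cos(w[2]),np.sin(w[2])],[-np.sin(w[2]),np.cos(w[2])]])@(np.asarray(P)[...,:2]-w[:2]).T).T
print("plate corners in washer",inv(pl).round(4).tolist(),inv(pl.mean(0)).round(4))
print("vial",inv(at(T,c((249,499)),.08)).round(3),"green",inv(at(T,c((94,455)),.085)).round(4),at(T,c((94,455)),.085).round(4))
W=lambda x,y:pose(w,np.array([[x,y,0]]))[0,:2].round(4)
y=inv(pl.mean(0))[1]
print("start",W(-.143,y),"end",W(.09-.086-.011,y),"axes",np.cos(w[2]),np.sin(w[2]))
E
python3 m2.py|tail -5
```

```text
model far [[0.6907, 0.151, 0.052], [0.6273, -0.1269, 0.052], [0.6873, 0.1364, 0.052], [0.5996, 0.1564, 0.052]] home [[0.6312 0.0835 0.03  ]]
W2 [ 0.5799  0.0737 -0.2161] [[0.6, -0.9], [0.3, -0.1], [0.1, 0.8], [-0.6, -1.0], [0.7, -1.1], [-1.2, 0.7], [0.2, 1.6]]
plate corners in washer [[-0.0357, -0.0223], [-0.0043, -0.1429], [-0.0859, -0.1643], [-0.1175, -0.0432]] [-0.0608 -0.0932]
vial [-0.111  0.067] green [-0.1054  0.1593] [0.5111 0.2519 0.085 ]
start [0.4203 0.0134] end [ 0.5531 -0.0158] axes 0.9767425398317654 -0.2144155098937393
```

Emit:
{"name": "send_rows", "arguments": {"increments": [{"gripper": -1, "linear": [0.04, -0.07, 0], "delta_rot": [0, 0, 0]}, {"gripper": -1, "linear": [0.06, -0.11, 0], "delta_rot": [0, 0, 0]}, {"gripper": -1, "linear": [0.08, -0.15, 0], "delta_rot": [0, 0, 0]}, {"gripper": -1, "linear": [0.1, -0.19, 0], "delta_rot": [0, 0, 0]}, {"gripper": -1, "linear": [0.12, -0.23, 0], "delta_rot": [0, 0, 0]}, {"gripper": -1, "linear": [0.14, -0.27, 0], "delta_rot": [0, 0, 0]}, {"gripper": -1, "linear": [0.15, -0.28, 0], "delta_rot": [0, 0, 0]}, {"gripper": -1, "linear": [0.15, -0.28, 0], "delta_rot": [0, 0, 0]}]}}

```text
clock: 0.9
position: [0.2769, 0.2791, 0.2312]
ee_rot: [0.0, 0.112, 0.994, -0.0]
contact_force: [0.5, 0.7, 0.1]
width: 0.0853
gripper_force: 0.0
```

Emit:
{"name": "send_rows", "arguments": {"increments": [{"gripper": -1, "linear": [0.02, -0.04, 0], "delta_rot": [0, 0, 0]}, {"gripper": -1, "linear": [0.04, -0.08, 0], "delta_rot": [0, 0, 0]}, {"gripper": -1, "linear": [0.06, -0.12, 0], "delta_rot": [0, 0, 0]}, {"gripper": -1, "linear": [0.08, -0.16, 0], "delta_rot": [0, 0, 0]}, {"gripper": -1, "linear": [0.1, -0.2, 0], "delta_rot": [0, 0, 0]}, {"gripper": -1, "linear": [0.12, -0.24, 0], "delta_rot": [0, 0, 0]}, {"gripper": -1, "linear": [0.144, -0.268, 0], "delta_rot": [0, 0, 0]}, {"gripper": -1, "linear": [0.144, -0.268, 0], "delta_rot": [0, 0, 0]}]}}

```text
clock: 1.7
position: [0.4233, 0.0108, 0.2311]
ee_rot: [0.001, 0.112, 0.994, -0.0]
contact_force: [-0.9, 0.8, 0.1]
width: 0.0855
gripper_force: 0.0
```

Emit:
{"name": "send_rows", "arguments": {"increments": [{"gripper": -1, "linear": [-0.003, 0.002, -0.04], "delta_rot": [0, 0, 0.008]}, {"gripper": -1, "linear": [-0.003, 0.002, -0.08], "delta_rot": [0, 0, 0.008]}, {"gripper": -1, "linear": [-0.003, 0.002, -0.12], "delta_rot": [0, 0, 0.008]}, {"gripper": -1, "linear": [-0.003, 0.002, -0.15], "delta_rot": [0, 0, 0.008]}, {"gripper": -1, "linear": [-0.003, 0.002, -0.17], "delta_rot": [0, 0, 0.008]}, {"gripper": -1, "linear": [-0.003, 0.002, -0.18], "delta_rot": [0, 0, 0.008]}, {"gripper": -1, "linear": [-0.003, 0.002, -0.19], "delta_rot": [0, 0, 0.008]}, {"gripper": -1, "linear": [-0.003, 0.002, -0.19], "delta_rot": [0, 0, 0.008]}]}}

```text
clock: 2.5
position: [0.4166, 0.0158, 0.0408]
ee_rot: [-0.001, 0.106, 0.994, 0.0]
contact_force: [-0.6, -0.4, 0.4]
width: 0.0858
gripper_force: 0.0
```

```bash
cat > snap.py <<'E'
import sys
from h import *
import pickle
n,f=sys.argv[1:3];im=optics.get_image(n);pickle.dump(im,open("last.pkl","wb"))
if len(sys.argv)>3: # crop u0 v0 u1 v1
    a,b,c,d=map(int,sys.argv[3:]);p=im["pixels"][b:d,a:c]
else: p=im["pixels"]
k=min(800/p.shape[1],600/p.shape[0]);cv2.imwrite("pics/"+f,cv2.resize(p,None,fx=k,fy=k,interpolation=cv2.INTER_CUBIC));print(k)
E
python3 snap.py scene s1.png 160 90 420 285
```

```text
3.076923076923077
```

View pics/s1.png

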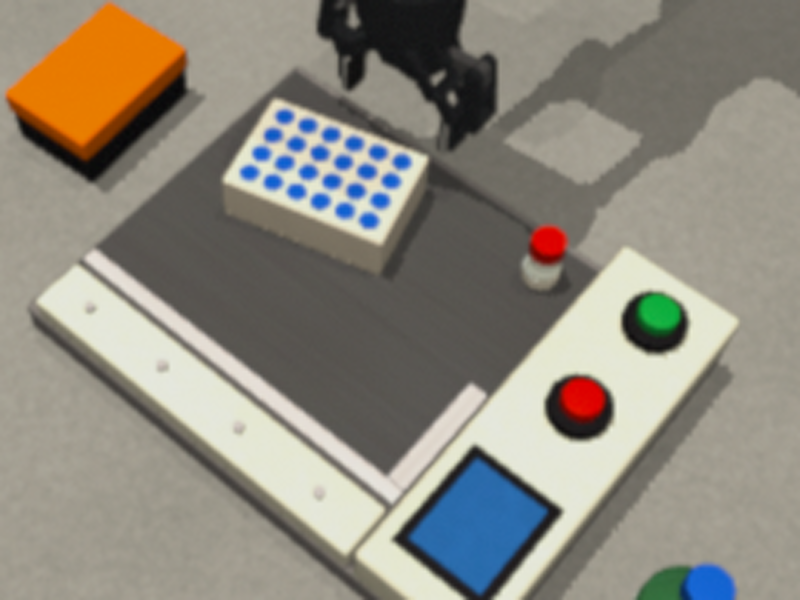

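The fingers stand clear in front of the plate's near long side (crop around (350,75) and (460,120)), and the vial and fences are clear. Next I push it towards the far fence.

Emit:
{"name": "send_rows", "arguments": {"increments": [{"gripper": -1, "linear": [0.01, -0.0022, 0], "delta_rot": [0, 0, 0]}, {"gripper": -1, "linear": [0.02, -0.0044, 0], "delta_rot": [0, 0, 0]}, {"gripper": -1, "linear": [0.03, -0.0066, 0], "delta_rot": [0, 0, 0]}, {"gripper": -1, "linear": [0.04, -0.0088, 0], "delta_rot": [0, 0, 0]}, {"gripper": -1, "linear": [0.05, -0.011, 0], "delta_rot": [0, 0, 0]}, {"gripper": -1, "linear": [0.06, -0.0132, 0], "delta_rot": [0, 0, 0]}, {"gripper": -1, "linear": [0.07, -0.0154, 0], "delta_rot": [0, 0, 0]}, {"gripper": -1, "linear": [0.08, -0.0176, 0], "delta_rot": [0, 0, 0]}]}}

```text
clock: 3.35
position: [0.4975, -0.0028, 0.0412]
ee_rot: [-0.0, 0.106, 0.994, 0.0]
contact_force: [-1.5, 0.8, 0.5]
width: 0.0856
gripper_force: 1.1
```

Emit:
{"name": "send_rows", "arguments": {"increments": [{"gripper": -1, "linear": [0.006, -0.0013, 0], "delta_rot": [0, 0, 0]}, {"gripper": -1, "linear": [0.012, -0.0026, 0], "delta_rot": [0, 0, 0]}, {"gripper": -1, "linear": [0.018, -0.0039, 0], "delta_rot": [0, 0, 0]}, {"gripper": -1, "linear": [0.024, -0.0053, 0], "delta_rot": [0, 0, 0]}, {"gripper": -1, "linear": [0.03, -0.0066, 0], "delta_rot": [0, 0, 0]}, {"gripper": -1, "linear": [0.036, -0.0079, 0], "delta_rot": [0, 0, 0]}, {"gripper": -1, "linear": [0.04, -0.0088, 0], "delta_rot": [0, 0, 0]}, {"gripper": -1, "linear": [0.042, -0.0092, 0], "delta_rot": [0, 0, 0]}]}}

```text
clock: 4.15
position: [0.5394, -0.0119, 0.0413]
ee_rot: [0.0, 0.106, 0.994, 0.0]
contact_force: [-2.7, 1.1, 0.8]
width: 0.0853
gripper_force: 1.1
```

```bash
python3 snap.py scene s2.png 160 90 420 285
```

```text
3.076923076923077
```

View pics/s2.png

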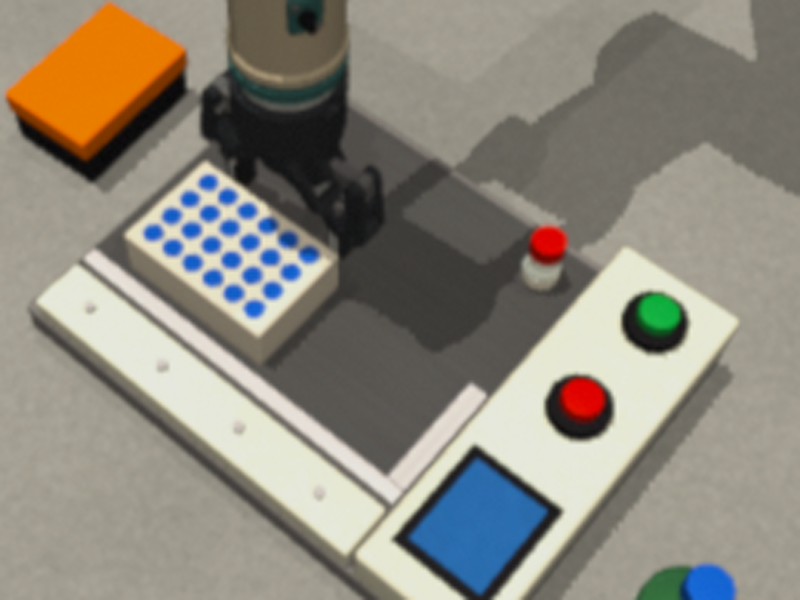

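The plate is now squared up, with its far face about a centimetre from the far fence (crop (125,240) to (260,360)). I'll go on slowly.

Emit:
{"name": "send_rows", "arguments": {"increments": [{"gripper": -1, "linear": [0.002, -0.0004, 0], "delta_rot": [0, 0, 0]}, {"gripper": -1, "linear": [0.004, -0.0009, 0], "delta_rot": [0, 0, 0]}, {"gripper": -1, "linear": [0.006, -0.0013, 0], "delta_rot": [0, 0, 0]}, {"gripper": -1, "linear": [0.008, -0.0018, 0], "delta_rot": [0, 0, 0]}, {"gripper": -1, "linear": [0.009, -0.002, 0], "delta_rot": [0, 0, 0]}, {"gripper": -1, "linear": [0.01, -0.0022, 0], "delta_rot": [0, 0, 0]}]}}

```text
clock: 4.8
position: [0.5488, -0.0139, 0.0414]
ee_rot: [-0.0, 0.106, 0.994, 0.0]
contact_force: [-2.3, 0.3, 1.5]
width: 0.0852
gripper_force: 1.3
```

Emit:
{"name": "send_rows", "arguments": {"increments": [{"gripper": -1, "linear": [0.001, -0.0002, 0], "delta_rot": [0, 0, 0]}, {"gripper": -1, "linear": [0.002, -0.0004, 0], "delta_rot": [0, 0, 0]}]}}

```text
clock: 5.0
position: [0.5509, -0.0143, 0.0414]
ee_rot: [-0.0, 0.106, 0.994, 0.0]
contact_force: [-2.8, 0.5, 1.4]
width: 0.0853
gripper_force: 1.2
```

Emit:
{"name": "send_rows", "arguments": {"increments": [{"gripper": -1, "linear": [0.001, -0.0002, 0], "delta_rot": [0, 0, 0]}, {"gripper": -1, "linear": [0.002, -0.0004, 0], "delta_rot": [0, 0, 0]}]}}

```text
clock: 5.2
position: [0.5523, -0.0146, 0.0413]
ee_rot: [-0.001, 0.106, 0.994, 0.0]
contact_force: [-5.3, 1.9, 3.9]
width: 0.0853
gripper_force: 2.6
```

Contact with the fence is starting, at the predicted position. I'll add a little more.

Emit:
{"name": "send_rows", "arguments": {"increments": [{"gripper": -1, "linear": [0.001, -0.0002, 0], "delta_rot": [0, 0, 0]}, {"gripper": -1, "linear": [0.001, -0.0002, 0], "delta_rot": [0, 0, 0]}]}}

```text
clock: 5.4
position: [0.5522, -0.0146, 0.0412]
ee_rot: [-0.002, 0.106, 0.994, 0.0]
contact_force: [-5.3, 1.5, 4.2]
width: 0.0857
gripper_force: 2.9
```

```bash
python3 - <<'E' | tail -3
from m2 import *
p=get_state()["position"];print("tcp washer",inv(p).round(4))
# side push: plate y centre ~? start positions
print("home centre",W(.047,.021),"axis y",W(0,1)-W(0,0))
print({y:W(.047,y).tolist() for y in(-.195,-.18,-.06)})
E
python3 snap.py top t2.png 150 95 350 245
```

```text
tcp washer [-0.0082 -0.0922]
home centre [0.6304 0.0842] axis y [0.2145 0.9768]
{-0.195: [0.584, -0.1268], -0.18: [0.5873, -0.1122], -0.06: [0.613, 0.005]}
4.0
```

View pics/t2.png

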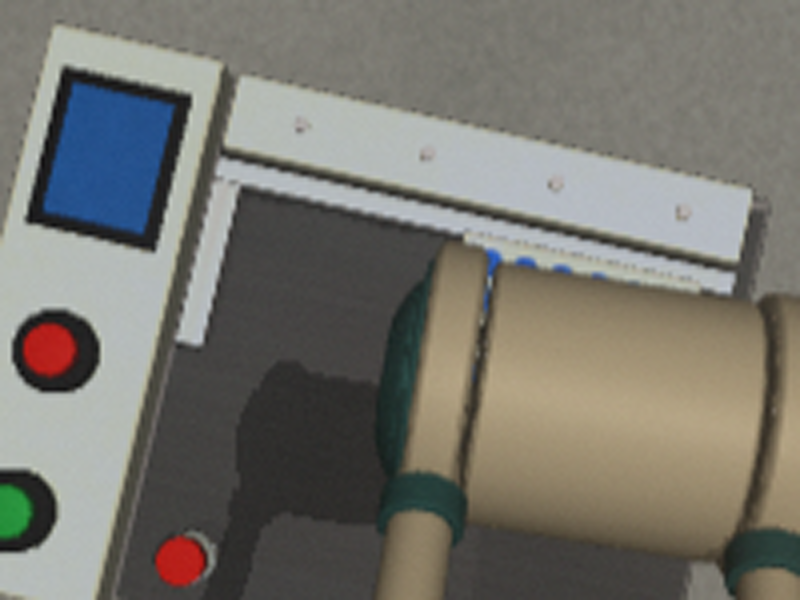

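The plate lies along the far fence, its far edge running from (465,232) to (705,285) in the crop. I'll compute its lateral position and the clearance to the tip box.

```bash
python3 - <<'E' | tail -3
from m2 import *
k=lambda p:(150+(p[0]+.5)/4-.5,95+(p[1]+.5)/4-.5)
print("plate far corners",inv(np.array([at(T,k(p),.074) for p in[(465,232),(705,285)]])).round(4).tolist())
print("box top",inv(np.array([at(T,s(p),.056) for p in[(561,316),(623,325),(609,414),(548,405)]])).round(4).tolist())
E
```

```text
start [0.4203 0.0134] end [ 0.5531 -0.0158] axes 0.9767425398317654 -0.2144155098937393
plate far corners [[0.0877, -0.0377], [0.088, -0.1656]]
box top [[0.0308, -0.2527], [0.0374, -0.337], [-0.0838, -0.3427], [-0.0901, -0.2604]]
```

Emit:
{"name": "send_rows", "arguments": {"increments": [{"gripper": -1, "linear": [-0.01, 0.002, 0], "delta_rot": [0, 0, 0]}, {"gripper": -1, "linear": [-0.02, 0.004, 0.03], "delta_rot": [0, 0, 0]}, {"gripper": 0, "linear": [-0.02, 0.004, 0.07], "delta_rot": [0, 0, 0]}, {"gripper": 1, "linear": [-0.02, 0.004, 0.11], "delta_rot": [0, 0, 0]}, {"gripper": 1, "linear": [-0.01, -0.03, 0.11], "delta_rot": [0, 0, 0.14]}, {"gripper": 1, "linear": [0.0, -0.06, 0.11], "delta_rot": [0, 0, 0.28]}, {"gripper": 1, "linear": [0.01, -0.09, 0.11], "delta_rot": [0, 0, 0.42]}, {"gripper": 1, "linear": [0.02, -0.11, 0.11], "delta_rot": [0, 0, 0.56]}]}}

```text
clock: 6.25
position: [0.5752, -0.1272, 0.1518]
ee_rot: [0.001, -0.175, 0.985, -0.001]
contact_force: [1.2, -0.1, 0.4]
width: 0.0002
gripper_force: 0.0
```

Emit:
{"name": "send_rows", "arguments": {"increments": [{"gripper": 0, "linear": [0.006, 0.004, 0], "delta_rot": [0, 0, 0.14]}, {"gripper": 0, "linear": [0.006, 0.004, 0], "delta_rot": [0, 0, 0.28]}, {"gripper": 0, "linear": [0.006, 0.004, 0], "delta_rot": [0, 0, 0.42]}, {"gripper": 0, "linear": [0.006, 0.004, 0], "delta_rot": [0, 0, 0.56]}, {"gripper": 0, "linear": [0.006, 0.004, 0], "delta_rot": [0, 0, 0.7]}, {"gripper": 0, "linear": [0.006, 0.004, 0], "delta_rot": [0, 0, 0.84]}, {"gripper": 0, "linear": [0.006, 0.004, 0], "delta_rot": [0, 0, 0.98]}, {"gripper": 0, "linear": [0.006, 0.004, 0], "delta_rot": [0, 0, 1.011]}]}}

```text
clock: 7.05
position: [0.5811, -0.0632, 0.1339]
ee_rot: [-0.044, -0.526, 0.846, -0.083]
contact_force: [-0.1, 1.2, 0.1]
width: 0.0425
gripper_force: 0.0
```

```bash
python3 - <<'E' | tail -1
from m2 import *
from scipy.spatial.transform import Rotation as R
s_=get_state();q=s_["ee_rot"];ty=R.from_quat([*q[1:],q[0]]).as_matrix()[:,1]
print(inv(s_["position"]).round(4),"tool y angle vs washer x",(np.arctan2(ty[1],ty[0])-w[2])%np.pi,s_["qpos"].round(2),s_["width"],"target",W(.043,-.192))
E
```

```text
[ 0.0305 -0.1335] tool y angle vs washer x 2.9069771223039726 [-0.11  0.35  1.66 -0.21  1.1  -2.7 ] 0.04247400325618255 target [ 0.5808 -0.123 ]
```

Joint 6 hit its range, so I'll turn the other way (half-turn symmetry). First I'll check that the turn back restores the pointing-down orientation.

Emit:
{"name": "send_rows", "arguments": {"increments": [{"gripper": 0, "linear": [0, 0, 0.02], "delta_rot": [0, 0, -0.14]}, {"gripper": 0, "linear": [0, 0, 0.02], "delta_rot": [0, 0, -0.28]}, {"gripper": 0, "linear": [0, 0, 0.02], "delta_rot": [0, 0, -0.42]}, {"gripper": 0, "linear": [0, 0, 0.02], "delta_rot": [0, 0, -0.56]}, {"gripper": 0, "linear": [0, 0, 0.02], "delta_rot": [0, 0, -0.7]}]}}

```text
clock: 7.55
position: [0.5813, -0.0638, 0.154]
ee_rot: [-0.069, -0.2, 0.975, -0.061]
contact_force: [0.6, 1.4, -0.6]
width: 0.0428
gripper_force: 0.0
```

```bash
cat > st.py <<'E'
from m2 import *
from scipy.spatial.transform import Rotation as R
s_=get_state();q=s_["ee_rot"];M=R.from_quat([*q[1:],q[0]]).as_matrix();ty=M[:,1]
print("world",s_["position"].round(4),"washer",inv(s_["position"]).round(4),"z axis",M[:,2].round(3),"tool y vs washer x",np.arctan2(ty[1],ty[0])-w[2],s_["qpos"].round(2),s_["width"],"target",W(.043,-.192))
E
python3 st.py|tail -1
```

```text
world [ 0.5813 -0.0638  0.154 ] washer [ 0.0308 -0.1341] z axis [-0.111 -0.147 -0.983] tool y vs washer x 2.198430151564305 [-0.13  0.4   1.53 -0.17  1.31 -2.05] 0.042828368569741565 target [ 0.5808 -0.123 ]
```

Emit:
{"name": "send_rows", "arguments": {"increments": [{"gripper": 0, "linear": [0, -0.03, 0.02], "delta_rot": [0.1, -0.075, 0]}, {"gripper": 0, "linear": [0, -0.06, 0.02], "delta_rot": [0.148, -0.112, 0]}, {"gripper": 0, "linear": [0, -0.06, 0.02], "delta_rot": [0.148, -0.112, 0]}]}}

```text
clock: 7.85
position: [0.5807, -0.1293, 0.175]
ee_rot: [0.001, -0.201, 0.98, -0.002]
contact_force: [-0.1, 0.9, 1.0]
width: 0.0425
gripper_force: 0.0
```

Emit:
{"name": "send_rows", "arguments": {"increments": [{"gripper": 0, "linear": [0, 0, 0], "delta_rot": [0, 0, -0.14]}, {"gripper": 0, "linear": [0, 0, 0], "delta_rot": [0, 0, -0.28]}, {"gripper": 0, "linear": [0, 0, 0], "delta_rot": [0, 0, -0.42]}, {"gripper": 0, "linear": [0, 0, 0], "delta_rot": [0, 0, -0.56]}, {"gripper": 0, "linear": [0, 0, 0], "delta_rot": [0, 0, -0.7]}, {"gripper": 0, "linear": [0, 0, 0], "delta_rot": [0, 0, -0.84]}, {"gripper": 0, "linear": [0, 0, 0], "delta_rot": [0, 0, -0.98]}, {"gripper": 0, "linear": [0, 0, 0], "delta_rot": [0, 0, -1.12]}]}}

```text
clock: 8.65
position: [0.5808, -0.1235, 0.1737]
ee_rot: [0.0, 0.35, 0.937, 0.0]
contact_force: [-0.1, -0.0, 0.4]
width: 0.043
gripper_force: 0.0
```

Emit:
{"name": "send_rows", "arguments": {"increments": [{"gripper": 0, "linear": [0, 0, 0], "delta_rot": [0, 0, -0.14]}, {"gripper": 0, "linear": [0, 0, 0], "delta_rot": [0, 0, -0.28]}, {"gripper": 0, "linear": [0, 0, 0], "delta_rot": [0, 0, -0.42]}, {"gripper": 0, "linear": [0, 0, 0], "delta_rot": [0, 0, -0.56]}, {"gripper": 0, "linear": [0, 0, 0], "delta_rot": [0, 0, -0.7]}, {"gripper": 0, "linear": [0, 0, 0], "delta_rot": [0, 0, -0.84]}, {"gripper": 0, "linear": [0, 0, 0], "delta_rot": [0, 0, -0.98]}, {"gripper": 0, "linear": [0, 0, 0], "delta_rot": [0, 0, -1.08]}]}}

```text
clock: 9.45
position: [0.5808, -0.1235, 0.1737]
ee_rot: [0.0, 0.782, 0.624, 0.001]
contact_force: [-0.3, -0.4, 0.7]
width: 0.0425
gripper_force: 0.0
```

```bash
python3 st.py|tail -1
```

```text
world [ 0.5808 -0.1235  0.1737] washer [ 0.0431 -0.1924] z axis [ 0.002  0.001 -1.   ] tool y vs washer x -0.008134305730647606 [-0.33  0.34  1.56  0.    1.24 -0.1 ] 0.04251671077381004 target [ 0.5808 -0.123 ]
```

Emit:
{"name": "send_rows", "arguments": {"increments": [{"gripper": 0, "linear": [0, 0, -0.04], "delta_rot": [0, 0, 0.008]}, {"gripper": 0, "linear": [0, 0, -0.08], "delta_rot": [0, 0, 0.008]}, {"gripper": 0, "linear": [0, 0, -0.11], "delta_rot": [0, 0, 0.008]}, {"gripper": 0, "linear": [0, 0, -0.125], "delta_rot": [0, 0, 0.008]}, {"gripper": 0, "linear": [0, 0, -0.132], "delta_rot": [0, 0, 0.008]}, {"gripper": 0, "linear": [0, 0, -0.132], "delta_rot": [0, 0, 0.008]}]}}

```text
clock: 10.05
position: [0.5802, -0.1235, 0.0411]
ee_rot: [-0.001, 0.778, 0.629, 0.0]
contact_force: [-0.3, -0.1, 0.4]
width: 0.0425
gripper_force: 0.0
```

Emit:
{"name": "send_rows", "arguments": {"increments": [{"gripper": 0, "linear": [0.0021, 0.01, 0], "delta_rot": [0, 0, 0]}, {"gripper": 0, "linear": [0.0043, 0.02, 0], "delta_rot": [0, 0, 0]}, {"gripper": 0, "linear": [0.0064, 0.03, 0], "delta_rot": [0, 0, 0]}, {"gripper": 0, "linear": [0.0086, 0.04, 0], "delta_rot": [0, 0, 0]}, {"gripper": 0, "linear": [0.0108, 0.05, 0], "delta_rot": [0, 0, 0]}, {"gripper": 0, "linear": [0.013, 0.06, 0], "delta_rot": [0, 0, 0]}, {"gripper": 0, "linear": [0.0152, 0.07, 0], "delta_rot": [0, 0, 0]}, {"gripper": 0, "linear": [0.0174, 0.08, 0], "delta_rot": [0, 0, 0]}]}}

```text
clock: 10.85
position: [0.5978, -0.0431, 0.042]
ee_rot: [-0.0, 0.778, 0.628, 0.001]
contact_force: [-0.4, -2.2, 2.1]
width: 0.0428
gripper_force: 1.3
```

```bash
python3 st.py|tail -1;python3 snap.py scene s3.png 160 90 420 285
```

```text
world [ 0.5978 -0.0431  0.042 ] washer [ 0.0425 -0.1103] z axis [ 0.001  0.001 -1.   ] tool y vs washer x 0.004354928291252225 [-0.19  0.47  1.71  0.    0.96  0.02] 0.04281825071494534 target [ 0.5808 -0.123 ]
3.076923076923077
```

View pics/s3.png

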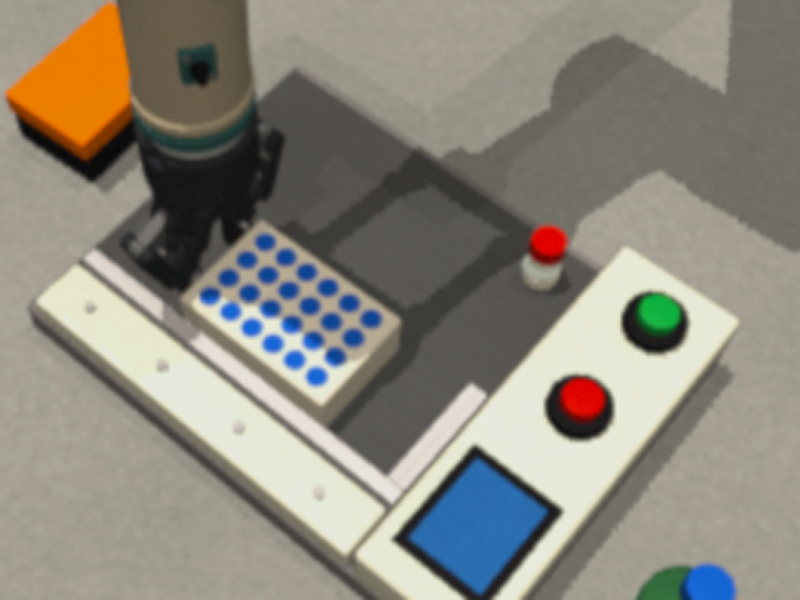

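The plate slides along the far fence, about 55 mm from the side fence (right end at (325,415) to (400,325)). I'll continue.

Emit:
{"name": "send_rows", "arguments": {"increments": [{"gripper": 0, "linear": [0.0021, 0.01, 0], "delta_rot": [0, 0, 0]}, {"gripper": 0, "linear": [0.0043, 0.02, 0], "delta_rot": [0, 0, 0]}, {"gripper": 0, "linear": [0.0065, 0.03, 0], "delta_rot": [0, 0, 0]}, {"gripper": 0, "linear": [0.0076, 0.035, 0], "delta_rot": [0, 0, 0]}, {"gripper": 0, "linear": [0.0087, 0.04, 0], "delta_rot": [0, 0, 0]}, {"gripper": 0, "linear": [0.0095, 0.044, 0], "delta_rot": [0, 0, 0]}, {"gripper": 0, "linear": [0.0104, 0.048, 0], "delta_rot": [0, 0, 0]}]}}

```text
clock: 11.6
position: [0.6079, 0.0044, 0.0417]
ee_rot: [-0.0, 0.778, 0.628, 0.001]
contact_force: [-0.8, -1.2, -0.8]
width: 0.0427
gripper_force: 0.6
```

Emit:
{"name": "send_rows", "arguments": {"increments": [{"gripper": 0, "linear": [0.0004, 0.002, 0], "delta_rot": [0, 0, 0]}, {"gripper": 0, "linear": [0.0009, 0.004, 0], "delta_rot": [0, 0, 0]}]}}

```text
clock: 11.8
position: [0.6089, 0.0082, 0.0418]
ee_rot: [-0.0, 0.778, 0.628, 0.001]
contact_force: [-0.2, -0.7, 0.3]
width: 0.0426
gripper_force: 0.6
```

Emit:
{"name": "send_rows", "arguments": {"increments": [{"gripper": 0, "linear": [0.0002, 0.001, 0], "delta_rot": [0, 0, 0]}, {"gripper": 0, "linear": [0.0004, 0.002, 0], "delta_rot": [0, 0, 0]}]}}

```text
clock: 12.0
position: [0.6094, 0.01, 0.0419]
ee_rot: [-0.0, 0.778, 0.628, 0.001]
contact_force: [0.9, -1.4, -1.2]
width: 0.0426
gripper_force: 0.6
```

Emit:
{"name": "send_rows", "arguments": {"increments": [{"gripper": 0, "linear": [0.0002, 0.001, 0], "delta_rot": [0, 0, 0]}, {"gripper": 0, "linear": [0.0004, 0.002, 0], "delta_rot": [0, 0, 0]}]}}

```text
clock: 12.2
position: [0.6098, 0.012, 0.0419]
ee_rot: [-0.0, 0.778, 0.628, 0.001]
contact_force: [-0.3, -0.8, -0.3]
width: 0.0428
gripper_force: 0.5
```

Emit:
{"name": "send_rows", "arguments": {"increments": [{"gripper": 0, "linear": [0.0002, 0.001, 0], "delta_rot": [0, 0, 0]}, {"gripper": 0, "linear": [0.0004, 0.002, 0], "delta_rot": [0, 0, 0]}]}}

```text
clock: 12.4
position: [0.6098, 0.0127, 0.042]
ee_rot: [0.001, 0.778, 0.629, -0.001]
contact_force: [-2.8, -7.2, -0.4]
width: 0.043
gripper_force: 3.9
```

Emit:
{"name": "send_rows", "arguments": {"increments": [{"gripper": 0, "linear": [0.0002, 0.001, 0], "delta_rot": [0, 0, 0]}, {"gripper": 0, "linear": [0.0002, 0.001, 0], "delta_rot": [0, 0, 0]}]}}

```text
clock: 12.6
position: [0.6096, 0.0128, 0.042]
ee_rot: [0.001, 0.778, 0.629, -0.001]
contact_force: [-2.7, -7.7, 0.9]
width: 0.0425
gripper_force: 4.2
```

```bash
python3 st.py|tail -1;python3 snap.py scene s4.png 220 130 380 250
```

```text
world [0.6096 0.0128 0.042 ] washer [ 0.042  -0.0532] z axis [-0.001 -0.003 -1.   ] tool y vs washer x 0.004872128339239223 [-0.09  0.48  1.69 -0.    0.97  0.12] 0.04245130568511735 target [ 0.5808 -0.123 ]
5.0
```

View pics/s4.png

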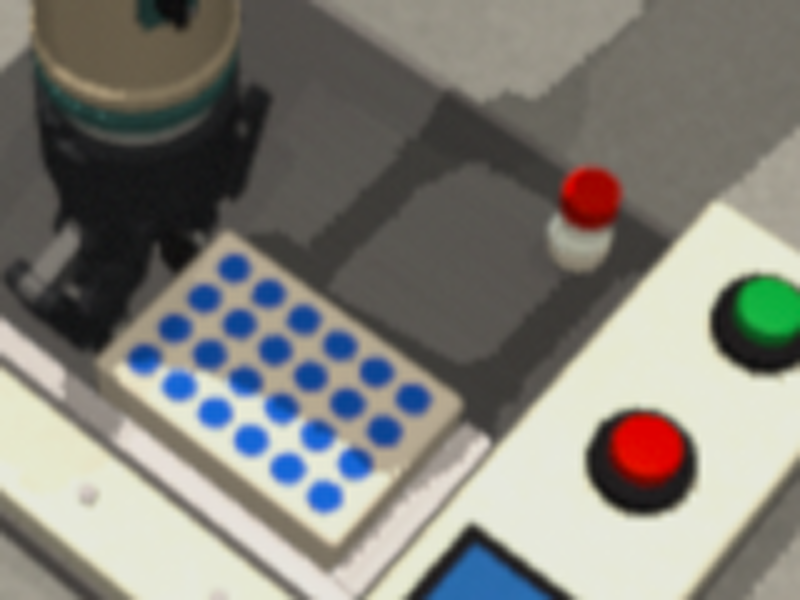

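The plate is against the side fence, and contact force is 7.7 N. Next I retract, turn back and re-seat it lightly against the far fence.

Emit:
{"name": "send_rows", "arguments": {"increments": [{"gripper": 0, "linear": [-0.004, -0.018, 0], "delta_rot": [0, 0, 0]}, {"gripper": 0, "linear": [-0.004, -0.018, 0.04], "delta_rot": [0, 0, 0]}, {"gripper": 0, "linear": [-0.004, -0.018, 0.08], "delta_rot": [0, 0, 0]}, {"gripper": 0, "linear": [-0.004, -0.018, 0.11], "delta_rot": [0, 0, 0.1]}, {"gripper": 0, "linear": [-0.02, 0.01, 0.11], "delta_rot": [0, 0, 0.24]}, {"gripper": 0, "linear": [-0.03, 0.03, 0.11], "delta_rot": [0, 0, 0.38]}, {"gripper": 0, "linear": [-0.05, 0.05, 0.11], "delta_rot": [0, 0, 0.52]}, {"gripper": 0, "linear": [-0.055, 0.085, 0.11], "delta_rot": [0, 0, 0.66]}]}}

```text
clock: 13.45
position: [0.5535, 0.1003, 0.1523]
ee_rot: [-0.001, 0.531, 0.848, 0.0]
contact_force: [0.4, 0.5, 0.3]
width: 0.0429
gripper_force: 0.0
```

Emit:
{"name": "send_rows", "arguments": {"increments": [{"gripper": 0, "linear": [0, 0, 0], "delta_rot": [0, 0, 0.14]}, {"gripper": 0, "linear": [0, 0, 0], "delta_rot": [0, 0, 0.28]}, {"gripper": 0, "linear": [0, 0, 0], "delta_rot": [0, 0, 0.42]}, {"gripper": 0, "linear": [0, 0, 0], "delta_rot": [0, 0, 0.56]}, {"gripper": 0, "linear": [0, 0, 0], "delta_rot": [0, 0, 0.7]}, {"gripper": 0, "linear": [0, 0, 0], "delta_rot": [0, 0, 0.84]}, {"gripper": 0, "linear": [0, 0, 0], "delta_rot": [0, 0, 0.906]}, {"gripper": 0, "linear": [0, 0, 0], "delta_rot": [0, 0, 0.906]}]}}

```text
clock: 14.25
position: [0.5555, 0.1006, 0.1522]
ee_rot: [-0.0, 0.108, 0.994, 0.001]
contact_force: [-0.2, -0.6, 0.4]
width: 0.0425
gripper_force: 0.0
```

```bash
sed -i 's/W(.043,-.192)/W(-.03,.021)/' st.py; python3 st.py|tail -1
```

```text
world [0.5555 0.1006 0.1522] washer [-0.0296  0.021 ] z axis [-0.001  0.002 -1.   ] tool y vs washer x 1.5699040441440175 [ 0.05  0.32  1.65  0.    1.17 -1.3 ] 0.04249850021204969 target [0.5551 0.1007]
```

Emit:
{"name": "send_rows", "arguments": {"increments": [{"gripper": 0, "linear": [0, 0, -0.04], "delta_rot": [0, 0, 0]}, {"gripper": 0, "linear": [0, 0, -0.08], "delta_rot": [0, 0, 0]}, {"gripper": 0, "linear": [0, 0, -0.1], "delta_rot": [0, 0, 0]}, {"gripper": 0, "linear": [0, 0, -0.11], "delta_rot": [0, 0, 0]}, {"gripper": 0, "linear": [0.006, -0.0013, -0.11], "delta_rot": [0, 0, 0]}, {"gripper": 0, "linear": [0.012, -0.0026, -0.11], "delta_rot": [0, 0, 0]}, {"gripper": 0, "linear": [0.016, -0.0035, -0.11], "delta_rot": [0, 0, 0]}, {"gripper": 0, "linear": [0.018, -0.004, -0.11], "delta_rot": [0, 0, 0]}]}}

```text
clock: 15.05
position: [0.575, 0.0961, 0.0433]
ee_rot: [0.001, 0.108, 0.994, 0.001]
contact_force: [-0.6, 0.8, 0.9]
width: 0.0426
gripper_force: 0.7
```

Emit:
{"name": "send_rows", "arguments": {"increments": [{"gripper": 0, "linear": [0.001, -0.0002, 0], "delta_rot": [0, 0, 0]}, {"gripper": 0, "linear": [0.002, -0.0004, 0], "delta_rot": [0, 0, 0]}]}}

```text
clock: 15.25
position: [0.5749, 0.0958, 0.0423]
ee_rot: [-0.001, 0.108, 0.994, 0.0]
contact_force: [-2.1, 1.4, 1.3]
width: 0.0429
gripper_force: 1.4
```

Emit:
{"name": "send_rows", "arguments": {"increments": [{"gripper": 0, "linear": [0.001, -0.0002, 0], "delta_rot": [0, 0, 0]}, {"gripper": 0, "linear": [0.002, -0.0004, 0], "delta_rot": [0, 0, 0]}]}}

```text
clock: 15.45
position: [0.5767, 0.0954, 0.042]
ee_rot: [-0.001, 0.108, 0.994, 0.0]
contact_force: [-2.5, 0.2, 1.5]
width: 0.0427
gripper_force: 1.3
```

Emit:
{"name": "send_rows", "arguments": {"increments": [{"gripper": 0, "linear": [0.001, -0.0002, 0], "delta_rot": [0, 0, 0]}, {"gripper": 0, "linear": [0.002, -0.0004, 0], "delta_rot": [0, 0, 0]}]}}

```text
clock: 15.65
position: [0.5769, 0.0953, 0.0417]
ee_rot: [-0.003, 0.108, 0.994, 0.0]
contact_force: [-8.3, 2.3, 6.0]
width: 0.0425
gripper_force: 4.1
```

```bash
python3 st.py|tail -1
```

```text
world [0.5769 0.0953 0.0417] washer [-0.0076  0.0204] z axis [-0.006  0.002 -1.   ] tool y vs washer x 1.5698313564699276 [ 0.04  0.46  1.74  0.    0.95 -1.31] 0.04252197039133468 target [0.5551 0.1007]
```

The plate moved about 2 mm and is now firm at 8 N. I'll back off, close the gripper, go above the green button and check the seating.

Emit:
{"name": "send_rows", "arguments": {"increments": [{"gripper": 0, "linear": [-0.015, 0.003, 0], "delta_rot": [0, 0, 0]}, {"gripper": 0, "linear": [-0.018, 0.004, 0.04], "delta_rot": [0, 0, 0]}, {"gripper": 0, "linear": [-0.018, 0.004, 0.09], "delta_rot": [0, 0, 0]}, {"gripper": 1, "linear": [-0.03, 0.03, 0.11], "delta_rot": [0, 0, 0]}, {"gripper": 1, "linear": [-0.045, 0.07, 0.11], "delta_rot": [0, 0, 0]}, {"gripper": 1, "linear": [-0.06, 0.11, 0.11], "delta_rot": [0, 0, 0]}, {"gripper": 1, "linear": [-0.069, 0.156, 0.11], "delta_rot": [0, 0, 0]}, {"gripper": 1, "linear": [-0.069, 0.156, 0.11], "delta_rot": [0, 0, 0]}]}}

```text
clock: 16.45
position: [0.51, 0.256, 0.1524]
ee_rot: [0.0, 0.106, 0.994, 0.002]
contact_force: [-0.3, -0.0, -0.2]
width: 0.0001
gripper_force: 0.0
```

```bash
python3 st.py|tail -1;python3 snap.py top t5.png 160 100 320 220
```

```text
world [0.51   0.256  0.1524] washer [-0.1074  0.1631] z axis [ 0.001  0.004 -1.   ] tool y vs washer x 1.5753219874286994 [ 0.34  0.32  1.64  0.    1.17 -1.02] 7.673344131848241e-05 target [0.5551 0.1007]
5.0
```

View pics/t5.png

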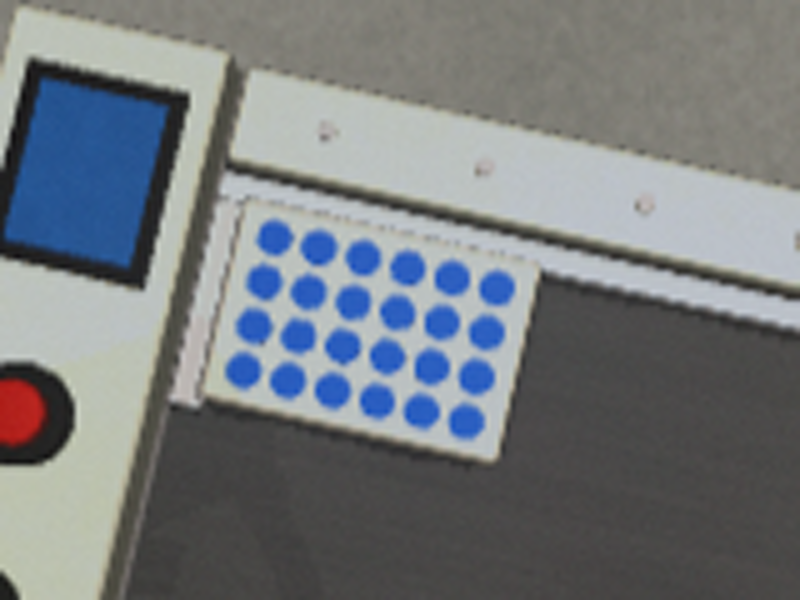

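The plate sits in the corner, top corners at about (248,198), (540,262), (497,461) and (203,398). A thin dark line shows along the side fence, so I'll check the gap numerically with an enlarged view.

```bash
python3 - <<'E' | tail -4
from m2 import *
im=pickle.load(open("last.pkl","rb"))
k=lambda p:(160+(p[0]+.5)/5-.5,100+(p[1]+.5)/5-.5)
P=inv(np.array([at(im,k(p),.074) for p in[(248,198),(540,262),(497,461),(203,398)]]))
print("plate",P.round(4).tolist(),P.mean(0).round(4),"yaws",np.arctan2(P[0]-P[1],1)[0]/.128,np.arctan2(P[0,1]-P[3,1],.086))
# white-blob dots: centroid fit, compare with home
hsv=cv2.cvtColor(im["pixels"],cv2.COLOR_BGR2HSV);m=cv2.inRange(hsv,(105,150,120),(125,255,255))
n,_,st,ce=cv2.connectedComponentsWithStats(m);c_=[ce[i] for i in range(1,n) if 20<st[i,4]<150 and 200<ce[i][0]<275]
D=inv(np.array([at(im,p,.074) for p in c_]));h=cv2.minAreaRect((D*1000).astype(np.float32));print(len(D),"dots centre",D.mean(0).round(4),h)
H=pose(w,np.array([[.09,.085,.074],[.09,-.043,.074],[.004,-.043,.074],[.004,.085,.074],[.09,.085,.052],[0,.085,.052],[.09,-.1,.052]]))
print("predicted px crop",(((proj(im,H)-[160,100]+.5)*5-.5).round(0)).tolist())
c=cv2.resize(im["pixels"][130:190,190:270],(800,600),interpolation=cv2.INTER_CUBIC);cv2.imwrite("pics/z.png",c)
E
```

```text
start [0.4203 0.0134] end [ 0.5531 -0.0158] axes 0.9767425398317654 -0.2144155098937393
plate [[0.0892, 0.0841], [0.0898, -0.0409], [0.0047, -0.0417], [0.0034, 0.0834]] [0.0468 0.0212] yaws -0.003969434523746779 0.008201805248788305
24 dots centre [0.0466 0.022 ] ((46.52339172363281, 21.97230339050293), (95.23541259765625, 56.940860748291016), 89.91098022460938)
predicted px crop [[246.0, 196.0], [545.0, 263.0], [500.0, 463.0], [200.0, 396.0], [253.0, 205.0], [205.0, 409.0], [673.0, 299.0]]
```

View pics/z.png

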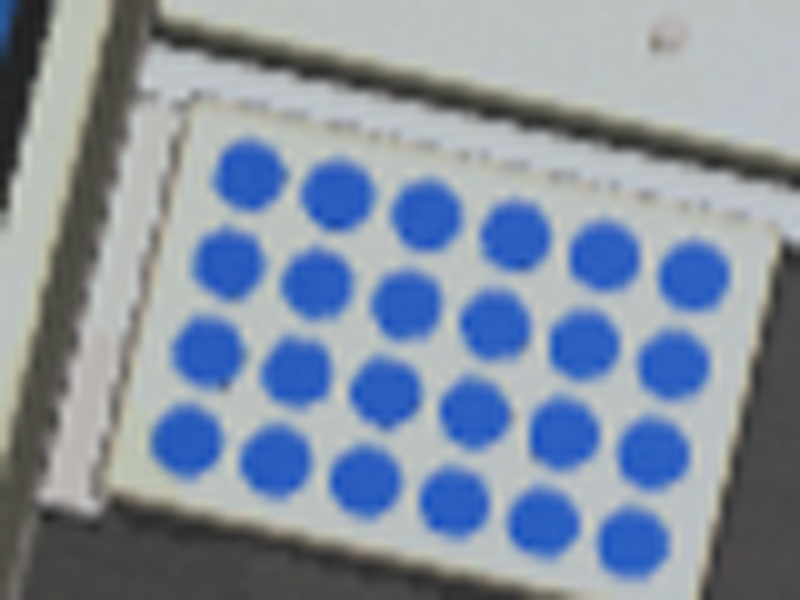

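The dot pattern centre in the washer frame is (46.6, 22.0) mm against a home of (47, 21), and yaw is within 0.002 rad. So the plate is home, and the dark line is only edge shading. Now I press green.

Emit:
{"name": "send_rows", "arguments": {"increments": [{"gripper": 1, "linear": [0.001, -0.004, -0.02], "delta_rot": [0, 0, 0]}, {"gripper": 1, "linear": [0.001, -0.004, -0.04], "delta_rot": [0, 0, 0]}, {"gripper": 1, "linear": [0.001, -0.004, -0.055], "delta_rot": [0, 0, 0]}, {"gripper": 1, "linear": [0.001, -0.004, -0.06], "delta_rot": [0, 0, 0]}, {"gripper": 1, "linear": [0.001, -0.004, -0.062], "delta_rot": [0, 0, 0]}]}}

```text
clock: 17.0
position: [0.5117, 0.2455, 0.0897]
ee_rot: [-0.001, 0.109, 0.994, -0.0]
contact_force: [-0.6, -1.7, 2.3]
width: 0.0001
gripper_force: 1.4
```

Emit:
{"name": "send_rows", "arguments": {"increments": [{"gripper": 1, "linear": [0, 0, -0.002], "delta_rot": [0, 0, 0]}, {"gripper": 1, "linear": [0, 0, -0.004], "delta_rot": [0, 0, 0]}, {"gripper": 1, "linear": [0, 0, -0.006], "delta_rot": [0, 0, 0]}]}}

```text
clock: 17.3
position: [0.5123, 0.2463, 0.0858]
ee_rot: [0.001, 0.108, 0.994, 0.0]
contact_force: [-4.5, -5.2, 22.2]
width: 0.0002
gripper_force: 10.8
```

Emit:
{"name": "send_rows", "arguments": {"increments": [{"gripper": 1, "linear": [0, 0, -0.001], "delta_rot": [0, 0, 0]}, {"gripper": 1, "linear": [0, 0, -0.003], "delta_rot": [0, 0, 0]}]}}

```text
clock: 17.5
position: [0.5124, 0.2463, 0.0855]
ee_rot: [0.001, 0.108, 0.994, 0.0]
contact_force: [-8.3, -6.9, 36.5]
width: -0.0003
gripper_force: 18.4
```

Emit:
{"name": "send_rows", "arguments": {"increments": [{"gripper": 1, "linear": [0, 0, 0.005], "delta_rot": [0, 0, 0]}, {"gripper": 1, "linear": [0, 0, 0.02], "delta_rot": [0, 0, 0]}, {"gripper": 1, "linear": [0, 0, 0.03], "delta_rot": [0, 0, 0]}, {"gripper": 1, "linear": [0, 0, 0.03], "delta_rot": [0, 0, 0]}]}}

```text
clock: 17.9
position: [0.5128, 0.2477, 0.1126]
ee_rot: [0.001, 0.108, 0.994, 0.001]
contact_force: [1.0, 1.0, 0.2]
width: 0.0004
gripper_force: 0.0
```

```bash
python3 - <<'E' | tail -4
from m2 import *
def blob(im,lo,hi):
    m=cv2.inRange(cv2.cvtColor(im["pixels"],cv2.COLOR_BGR2HSV),lo,hi);n,_,s_,c_=cv2.connectedComponentsWithStats(m)
    return [(c_[i].round(2).tolist(),s_[i].tolist()) for i in range(1,n) if s_[i,4]>60]
g=((50,150,80),(70,255,255))
bt,bs=blob(T,*g),blob(S,*g);print(bt,bs)
b=(0,120,80),(8,255,255);print("red",blob(T,*b),blob(S,*b))
un=lambda p:((p[0]+.5)*1.5625-.5,(p[1]+.5)*1.5625-.5)
print("green",tri(un(bt[0][0]),un(bs[0][0])), "state",get_state()["position"].round(4))
im=optics.get_image("scene");print("scene now",blob(im,*g))
E
```

```text
[([150.9, 222.42], [145, 216, 13, 14, 138])] [([373.57, 191.41], [367, 186, 14, 12, 135])]
red [([161.89, 181.96], [156, 176, 13, 13, 142]), ([194.43, 234.93], [189, 229, 12, 13, 122])] [([337.57, 169.12], [332, 163, 12, 13, 127]), ([348.87, 219.23], [342, 212, 15, 15, 173])]
green (array([0.5116, 0.2511, 0.0872]), np.float64(0.0012)) state [0.5128 0.2477 0.1126]
scene now [([373.6, 192.42], [367, 187, 14, 11, 108])]
```

I'll re-press centred to be sure, reading force along the way.

Emit:
{"name": "send_rows", "arguments": {"increments": [{"gripper": 1, "linear": [-0.001, 0.0035, 0], "delta_rot": [0, 0, 0]}, {"gripper": 1, "linear": [-0.001, 0.0035, -0.01], "delta_rot": [0, 0, 0]}, {"gripper": 1, "linear": [-0.001, 0.0035, -0.018], "delta_rot": [0, 0, 0]}, {"gripper": 1, "linear": [-0.001, 0.0035, -0.018], "delta_rot": [0, 0, 0]}]}}

```text
clock: 18.35
position: [0.5094, 0.2502, 0.091]
ee_rot: [-0.002, 0.108, 0.994, -0.0]
contact_force: [-1.1, 0.8, 1.1]
width: 0.0002
gripper_force: 0.9
```

Emit:
{"name": "send_rows", "arguments": {"increments": [{"gripper": 1, "linear": [0, 0, -0.002], "delta_rot": [0, 0, 0]}, {"gripper": 1, "linear": [0, 0, -0.002], "delta_rot": [0, 0, 0]}]}}

```text
clock: 18.55
position: [0.5097, 0.2502, 0.0906]
ee_rot: [-0.001, 0.108, 0.994, 0.0]
contact_force: [-0.9, -0.3, 2.8]
width: -0.0003
gripper_force: 1.1
```

Emit:
{"name": "send_rows", "arguments": {"increments": [{"gripper": 1, "linear": [0, 0, -0.002], "delta_rot": [0, 0, 0]}, {"gripper": 1, "linear": [0, 0, -0.002], "delta_rot": [0, 0, 0]}]}}

```text
clock: 18.75
position: [0.5102, 0.2503, 0.089]
ee_rot: [-0.001, 0.108, 0.994, 0.0]
contact_force: [-1.9, -0.4, 3.0]
width: 0.0
gripper_force: 1.5
```

Emit:
{"name": "send_rows", "arguments": {"increments": [{"gripper": 1, "linear": [0, 0, -0.002], "delta_rot": [0, 0, 0]}, {"gripper": 1, "linear": [0, 0, -0.002], "delta_rot": [0, 0, 0]}]}}

```text
clock: 18.95
position: [0.5103, 0.2503, 0.087]
ee_rot: [-0.001, 0.108, 0.994, 0.0]
contact_force: [-3.3, -1.2, 3.8]
width: -0.0
gripper_force: 2.1
```

Emit:
{"name": "send_rows", "arguments": {"increments": [{"gripper": 1, "linear": [0, 0, -0.002], "delta_rot": [0, 0, 0]}, {"gripper": 1, "linear": [0, 0, -0.002], "delta_rot": [0, 0, 0]}]}}

```text
clock: 19.15
position: [0.5104, 0.2503, 0.086]
ee_rot: [-0.0, 0.108, 0.994, 0.0]
contact_force: [-4.5, -1.3, 9.9]
width: -0.0002
gripper_force: 5.0
```

There is a clear spring rise followed by a hard stop at about 0.0855, so the button is bottoming out. I'll press 1 mm more, hold, then retreat.

Emit:
{"name": "send_rows", "arguments": {"increments": [{"gripper": 1, "linear": [0, 0, -0.0015], "delta_rot": [0, 0, 0]}, {"gripper": 1, "linear": [0, 0, -0.0015], "delta_rot": [0, 0, 0]}, {"gripper": 1, "linear": [0, 0, -0.0015], "delta_rot": [0, 0, 0]}]}}

```text
clock: 19.45
position: [0.5104, 0.2504, 0.0858]
ee_rot: [-0.0, 0.108, 0.994, 0.001]
contact_force: [-5.6, -1.5, 17.0]
width: -0.0002
gripper_force: 8.7
```

Emit:
{"name": "send_rows", "arguments": {"increments": [{"gripper": 1, "linear": [0, 0, 0.01], "delta_rot": [0, 0, 0]}, {"gripper": 1, "linear": [0, 0, 0.04], "delta_rot": [0, 0, 0]}, {"gripper": 1, "linear": [0, 0, 0.08], "delta_rot": [0, 0, 0]}, {"gripper": 1, "linear": [0, 0, 0.11], "delta_rot": [0, 0, 0]}, {"gripper": 1, "linear": [-0.04, 0, 0.13], "delta_rot": [0, 0, 0]}, {"gripper": 1, "linear": [-0.08, 0, 0.13], "delta_rot": [0, 0, 0]}, {"gripper": 1, "linear": [-0.1, 0, 0.13], "delta_rot": [0, 0, 0]}, {"gripper": 1, "linear": [-0.1, 0, 0.13], "delta_rot": [0, 0, 0]}]}}

```text
clock: 20.25
position: [0.4079, 0.2502, 0.2136]
ee_rot: [-0.001, 0.107, 0.994, 0.0]
contact_force: [-0.1, -0.6, 0.6]
width: 0.0002
gripper_force: 0.0
```

```bash
python3 - <<'E' | tail -2
from m2 import *
im=optics.get_image("top")
m=cv2.inRange(cv2.cvtColor(im["pixels"],cv2.COLOR_BGR2HSV),(105,150,120),(125,255,255))
n,_,st,ce=cv2.connectedComponentsWithStats(m);D=inv(np.array([at(im,ce[i],.074) for i in range(1,n) if 20<st[i,4]<150 and 200<ce[i][0]<275]))
print(len(D),D.mean(0).round(4),cv2.minAreaRect((D*1000).astype(np.float32)))
if len(D)==24 and abs(D.mean(0)-[.0466,.022]).max()<.001: print(sign_off())
E
```

```text
the job is handed in; nothing more can be done
None
```

The plate measured within about 1 mm and 0.002 rad of home against both fences, the green start button was pressed to its stop (twice, as the first press was off-centre), the red button and other items were not touched, and the job was handed in at about 20 s.

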